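# Slide a phone under the reader head and latch it in

## Task

Draw the steel latch bar of the reader fixture fully open by its knob, then slide the phone flat along the base plate, never lifting it off, into the lane and under the low head until its leading edge is up against the end stop. Then push the latch bar fully shut behind the phone and let go; do not disturb the small clear box or the tape roll lying beside the fixture.

Things in the scene. Friction and masses are not known exactly. Their poses are not given: they have to be found in the camera images.
- reader: Fixed fixture: grey base plate, 34 mm thick, on the desk, with aluminium rails, head and stop on it; the phone slides on the plate. Frame: y = lane direction (the phone goes in towards +y), x = across the lane to the latch bracket's side (towards the robot), z up. Origin: on the plate's top (34 mm above the desk), where the centre of the phone is when fully home.
- lane_mouth (a point): Middle of the lane's mouth, at reader y = -75 mm, on the plate. Guide rails, 14 mm high, inner faces at x = +-38.5 mm (lane 77 mm wide, phone 72 mm), run from y = -55 to +80 mm; between y = -75 and -55 mm the mouth flares out to about x = +-50 mm. Before it the open plate, x = +-90 mm, runs back to y = -300 mm.
- head_under (a point): Middle of the underside of the reader head, 13 mm above the plate, at reader x = y = 0. The head bridges the lane from y = -20 to +20 mm, its posts reach out to x = +-67 mm, and it is 65 mm high above the plate.
- stop_face (a point): Middle of the face of the end stop (a bar 12 mm high across the lane), at reader x = 0, y = +74 mm, 4 mm above the plate.
- latch_knob (a point): The latch's upright round black knob, 16 mm in diameter, from 13 to 47 mm above the plate; the point is on its axis, 35 mm above the plate. It moves with the bar: in the reader's frame it is at x = 56 mm + the latch value, y = -86.5 mm. The bar's bracket, 12 mm high, covers x = 60 to 150 mm, y = -105 to -68 mm.
- latch (a joint): Travel (m) of the steel bar, 12 mm wide, top 14 mm above the plate, that slides across the lane mouth. 0 = shut: its tip is at reader x = -20 mm, its face at y = -80.5 mm, 6.5 mm behind the tail of a phone that is home. 0.075 = fully open, drawn towards +x: tip at x = +55 mm, clear of the lane. Starts nearly shut. Friction of 1.2 N holds it where it is left.
- phone: Black phone, 72 mm wide (its x), 148 mm long (its y), 8 mm thick, about 0.17 kg, lying screen up on the plate before the lane mouth, skewed and off to a side. Origin: centre of its underside; its +y end is the leading one.
- connector_box: Bystander: small clear box, 50 x 70 x 22 mm, origin at the centre of its underside. Leave it alone.
- yellow_tape: Bystander: roll of yellow tape lying flat, 63 mm in diameter, 18 mm high, origin at the centre of its underside. Leave it alone.

How it is judged:
By the outcome, as a careful person would: the job done as asked, in the order asked, and still so for the second after the job is handed in, with the robot touching nothing.
It also fails if it takes over 72 s, if anything falls off the work surface, if the arm or the gripper's body presses on something with over 40 N, if the wrist force passes 120 N, or if a joint passes its speed limit or range.

## Robot

A 6-joint arm with a two-finger parallel gripper is mounted at the origin on a cart in front of the work surface, level with it; the furniture and walls round the work are solid. World frame = base frame: x ahead of the robot, y to its left, z up, the work surface at z = 0. Lengths are in mm, angles in rad, forces in N, time in s.
With the tool pointing down it reaches from about 400 to 825 mm from the base axis. Payload 7 kg.
Tool frame: the origin (TCP) lies at the very end of the fingers, on their centre line; the grasp point (between the pads) lies 19 mm behind it; z points along the fingers, y is the line along which they close (so a half turn about z gives the same grasp; the last joint's range is limited). The gripper opens to 88 mm and grips with 3 to 60 N. Pads are 19 mm wide; open, the fingers measure 130 mm over their backs; the gripper's body (78 mm by 193 mm) begins 47 mm behind the grasp point.
Start: joints at [1.584, 0.359, 0.012, 0, -1.224, -0.288], TCP at [183.174, 649.648, 226.561] pointing down, gripper open.
Joint ranges: [-3.07, 3.07], [-1.43, 2.12], [-1.02, 1.25], [-3.03, 1.67], [-3.05, -0], [-3.03, 3.03]. Speed limits (rad/s): [2.39, 2.39, 3.01, 3.14, 3.14, 3.14].

## Interface

Orientations are given as a unit quaternion [x, y, z, w].
In Python, from plant import bot gives the robot as it stands. Calls block until the motion is done:
- bot.move_ptp(position, orientation): joint-space move of the TCP to a pose.
- bot.line_to(position, velocity=150, ori=None): straight line of the TCP; ori=None keeps the orientation; velocity is the mean speed in mm/s.
- bot.move_joints(angles): joint-space move.
- bot.move_gripper(opening, force=None): finger opening in mm; force is the grip in N (None keeps the last); returns when the fingers have stopped.
- bot.pause(seconds).
- bot.solve_ik(position, orientation): joint angles nearest the present ones, or None.
- bot.read_state(): the state.
- bot.camera(name): name is "scene" or "side" or "wrist"; returns the picture (400x640x3 uint8, red, green, blue); there is no depth.
- bot.get_calibration(name): a dict with "fx", "fy", "cx", "cy" (pixels), "distortion" ([k1, k2, p1, p2, k3] as OpenCV has them; the pictures are not rectified), "view" (4x4, takes a point from world to camera coordinates); the wrist camera has in their place "T_tool_cam" (4x4, takes a point from camera to tool coordinates, whose origin is the TCP and whose axes are the flange's). Camera axes: x right, y up, looking along -z (the intrinsics and any distortion apply to the point x, -y, -z); pixel columns grow to the right and rows downward; lengths in mm; the calibration is good to about 2 mm. A picture is of the moment at which its call begins: read the wrist's pose just before it. get_calibration takes no time and is no camera call.
A pose or a line that the arm cannot do raises bot.Unreachable and nothing moves.
- bot.close_job(): hands the job in; it is judged then, once.
The state is a dict: "t": time; "joint_pos": joint angles; "qvel": joint speeds; "tau": joint torques, N m; "tcp_pos": TCP position; "eef_rot": TCP orientation; "contact_force": force on the tool from outside, world axes, zero at the start; "moment": the same for the moment, N m; "width": finger opening in mm; "finger_force": force on a finger pad.
Only numpy, scipy, OpenCV 4.12 (cv2) and the standard library are available. Lean on these libraries where they do the work, as an engineer would, in place of code of your own. Each camera call takes 0.05 s, during which the arm holds its last target. There are 200 camera calls.

## Working session

There is one attempt and no reset: what is moved stays moved. The work goes in short steps, each a Python script; the robot and the scene stay as the last script left them, time stands still between calls to the robot, and variables do not carry over. Pictures are saved under pics/ and viewed, at most 10 in all, crops included, and the job is handed in when it is done.

```bash
mkdir -p pics; ls; python3 - <<'E'
from plant import bot
import cv2
for n in ["scene","side","wrist"]:
    s=bot.read_state()
    im=bot.camera(n); cv2.imwrite(f"pics/{n}0.png",im[:,:,::-1])
    c=bot.get_calibration(n); print(n,{k:(v if not hasattr(v,'tolist') else v.round(3).tolist()) for k,v in c.items()})
print(s)
E
```

```text
pics
scene {'fx': 430.6225457065612, 'fy': 430.6225457065612, 'cx': 323.76055993055763, 'cy': 196.12387093774342, 'distortion': [0.0, 0.0, 0.0, 0.0, 0.0], 'view': [[0.536, -0.844, -0.0, -558.566], [0.359, 0.227, 0.905, -159.137], [-0.764, -0.485, 0.425, -764.345], [0.0, 0.0, 0.0, 1.0]]}
side {'fx': 442.0588470393382, 'fy': 442.0588470393382, 'cx': 319.8423510768768, 'cy': 196.06327335589302, 'distortion': [-0.066, 0.0, 0.0, 0.0, 0.0], 'view': [[-0.987, -0.163, -0.008, 413.938], [0.096, -0.616, 0.782, -301.269], [-0.133, 0.771, 0.623, -655.457], [0.0, 0.0, 0.0, 1.0]]}
wrist {'fx': 299.7160772499084, 'fy': 299.7160772499084, 'cx': 314.99977309975367, 'cy': 201.03763928466114, 'distortion': [0.014, 0.0, 0.0, 0.0, 0.0], 'T_tool_cam': [[-0.0, 0.97, 0.245, 63.518], [1.0, 0.0, -0.0, -0.348], [-0.0, 0.245, -0.97, -157.882], [0.0, 0.0, 0.0, 1.0]]}
{'t': 0.1, 'joint_pos': array([ 1.58410096e+00,  3.59307576e-01,  1.11845049e-02, -3.61951519e-04,
       -1.22408169e+00, -2.88110847e-01]), 'qvel': array([-0.0009977 , -0.00114958,  0.00083022, -0.00038468,  0.00014383,
        0.00087591]), 'tau': array([-1.13739294e-03, -5.84163380e+01,  2.93753779e+01,  7.01558411e+00,
        1.01938541e-02, -5.08195683e-05]), 'tcp_pos': array([183.0495114 , 649.26573858, 225.72652274]), 'eef_rot': array([ 9.90566334e-01, -1.37032163e-01, -6.25046450e-05,  7.21784099e-04]), 'contact_force': array([-0.31615274, -1.1213702 , -0.03688044]), 'moment': array([ 0.03958014,  0.00366171, -0.01469409]), 'finger_force': 0.0, 'width': 87.64947941360106}
```

View pics/scene0.png

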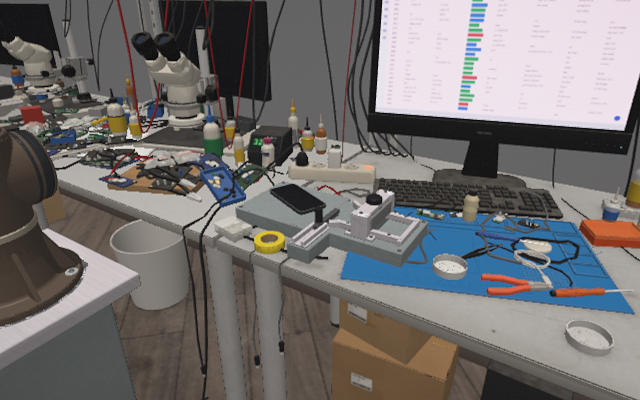

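View pics/side0.png

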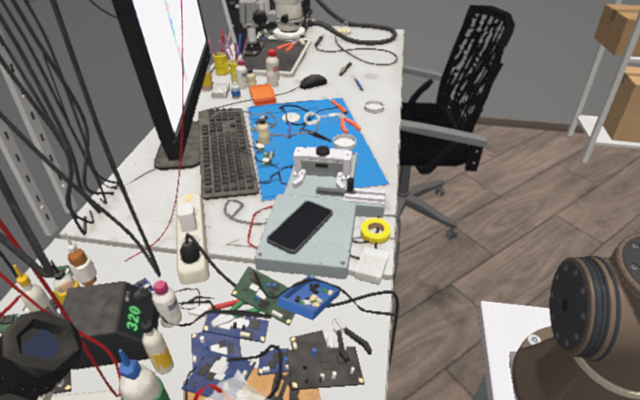

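The side view shows the plate with its near corners at about (258,262) and (346,266). The phone is at about (300,226), the knob at (350,187), the head at (323,165), the tape at (376,230) and the clear box at (371,262). In the scene view the knob is at about (319,213).

```bash
cat > h.py <<'E'
from plant import bot
import numpy as np, cv2
from scipy.spatial.transform import Rotation as R
def cam(n,st=None):
    c=bot.get_calibration(n); K=np.array([[c['fx'],0,c['cx']],[0,c['fy'],c['cy']],[0,0,1]]); D=np.array(c['distortion'])
    if n=='wrist':
        T=np.eye(4);T[:3,:3]=R.from_quat(st['eef_rot']).as_matrix();T[:3,3]=st['tcp_pos']
        M=T@np.array(c['T_tool_cam'])
    else: M=np.linalg.inv(np.array(c['view']))
    return K,D,M
def ray(n,px,z,st=None):
    "pixels -> world points on plane(s) z"
    K,D,M=cam(n,st); u=cv2.undistortPoints(np.array(px,float).reshape(-1,1,2),K,D)[:,0]
    d=np.c_[u[:,0],-u[:,1],-np.ones(len(u))]@M[:3,:3].T; o=M[:3,3]
    return o+d*((z-o[2])/d[:,2])[:,None]
def proj(n,P,st=None):
    K,D,M=cam(n,st); p=np.c_[np.array(P,float).reshape(-1,3),np.ones(np.size(P)//3)]@np.linalg.inv(M).T
    return cv2.projectPoints(p[:,:3]*[1,-1,-1],np.zeros(3),np.zeros(3),K,D)[0][:,0]
def shot(n,f):
    st=bot.read_state(); im=bot.camera(n)[:,:,::-1].copy(); cv2.imwrite('pics/'+f,im); return st,im
def down(yaw):
    "tool pointing down, closing axis (tool y) at world angle yaw"
    y=np.array([np.cos(yaw),np.sin(yaw),0]); z=np.array([0,0,-1.]); return R.from_matrix(np.c_[np.cross(y,z),y,z]).as_quat()
E
python3 - <<'E'
from h import *
np.set_printoptions(precision=1,suppress=True)
print('plate',ray('side',[(258,262),(346,266)],34)[:,:2])
print('phone',ray('side',[(268,246),(301,253),(332,211),(300,202)],42)[:,:2])
print('knob',ray('side',[(350,181)],81),ray('scene',[(319,207)],81))
print('head',ray('side',[(323,152)],99),'tape',ray('side',[(376,229)],18),'box',ray('side',[(371,262)],22))
print(ray('scene',[(238,212),(396,262),(430,228)],34)[:,:2])
q=R.from_quat(bot.read_state()['eef_rot']).as_matrix();print(q)
E
```

```text
plate [[ 563.4 -157. ]
 [ 398.7 -173. ]]
phone [[ 552.8 -193.6]
 [ 486.1 -185.2]
 [ 445.6 -315.6]
 [ 518.2 -334.6]]
knob [[ 415.3 -374.4   81. ]] [[ 420.9 -383.2   81. ]]
head [[ 486.2 -450.9   99. ]] tape [[ 350.3 -300.2   18. ]] box [[ 353.5 -201.5   22. ]]
[[ 383.4 -194.5]
 [ 388.8 -568.1]
 [ 540.7 -576.6]]
[[ 1.  -0.3 -0. ]
 [-0.3 -1.  -0. ]
 [ 0.   0.  -1. ]]
```

```bash
python3 - <<'E'
from h import *
np.set_printoptions(precision=3,suppress=True)
bot.line_to([150,500,380],200)
j=bot.read_state()['joint_pos']
for yaw in (0,np.pi,):
    s=bot.solve_ik([455,-350,270],down(yaw)); print(yaw,s)
j=np.array(j); j[0]=-0.65; bot.move_joints(j)
q=[bot.solve_ik([455,-350,270],down(y)) for y in (0,np.pi)]
print(q)
k=min((0,1),key=lambda i:abs(q[i][5]) if q[i] is not None else 99)
bot.move_ptp([455,-350,270],down([0,np.pi][k]))
bot.pause(.3)
st,im=shot('wrist','w1.png'); print(k,st['tcp_pos'],st['t'],st['joint_pos'])
E
```

```text
0 [-0.315  0.168 -0.148  0.    -1.255 -2.827]
3.141592653589793 [-0.315  0.168 -0.148  0.    -1.255  0.315]
[array([-0.315,  0.168, -0.148,  0.   , -1.255, -2.827]), array([-0.315,  0.168, -0.148,  0.   , -1.255,  0.315])]
1 [ 454.546 -350.652  270.684] 5.95 [-0.316  0.167 -0.148  0.    -1.255  0.315]
```

View pics/w1.png

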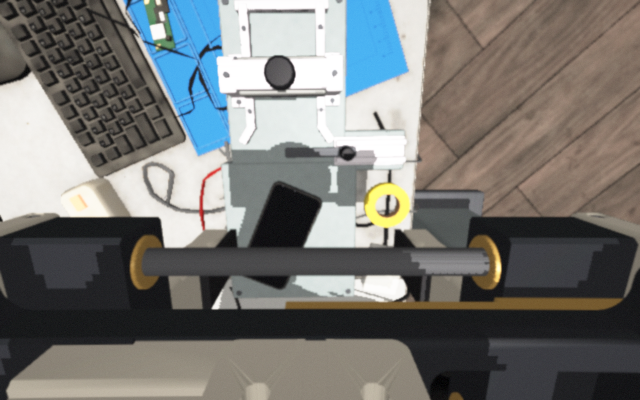

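The wrist view shows the whole fixture: the head at about (280,75), knob top at (347,152), phone at about (283,235), tape at (387,205). A magnified crop will give finer points.

```bash
python3 - <<'E'
import cv2
im=cv2.imread('pics/w1.png'); cv2.imwrite('pics/w1c.png',cv2.resize(im[0:200,205:435],None,fx=3,fy=3,interpolation=cv2.INTER_CUBIC))
E
```

```text
(no output)
```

View pics/w1c.png

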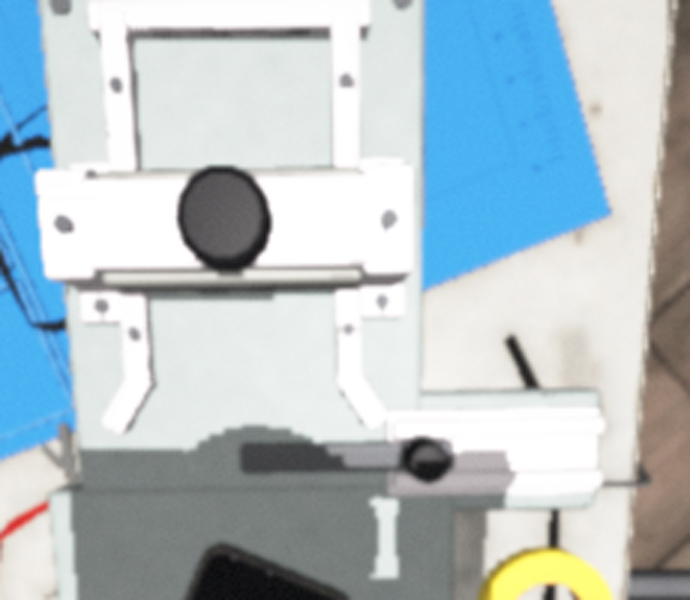

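```bash
python3 - <<'E'
from h import *
np.set_printoptions(precision=1,suppress=True)
st=dict(tcp_pos=np.array([454.546,-350.652,270.684]),eef_rot=down(np.pi))
st['eef_rot']=bot.read_state()['eef_rot']; st['tcp_pos']=bot.read_state()['tcp_pos']
f=lambda pts,z:ray('wrist',[(205+a/3,b/3) for a,b in pts],z,st)[:,:2]
a=lambda v:np.degrees(np.arctan2(v[1],v[0]))
L=f([(134,40),(132,165),(147,300),(152,383)],48); Rr=f([(332,40),(333,165),(338,295),(340,383)],48)
print('L',L,'R',Rr,'width',np.linalg.norm(L-Rr,axis=1))
S=f([(134,38),(332,38)],34); print('stop base',S)
P=f([(66,420),(422,380)],34);print('plate edges',P)
Pl=f([(40,20),(78,450)],34);Pr=f([(424,20),(420,370)],34);print('plate edges',Pl,Pr,a(Pl[1]-Pl[0]),a(Pr[1]-Pr[0]),a(L[3]-L[0]),a(Rr[3]-Rr[0]))
print('knob',f([(428,452)],81),'headcorners',f([(38,172),(407,163),(48,277),(408,275)],99),'headknob',f([(224,215)],99))
g=cv2.imread('pics/w1.png')
# phone mask
m=(g.max(2)<45).astype(np.uint8); m[:175]=0;m[240:]=0;m[:,:225]=0;m[:,330:]=0
ys,xs=np.where(m>0);print(xs.min(),xs.max(),ys.min(),ys.max())
c=max(cv2.findContours(m,0,2)[0],key=cv2.contourArea); print(cv2.approxPolyDP(c,3,True)[:,0])
E
```

```text
L [[ 526.1 -537.1]
 [ 529.4 -494.4]
 [ 526.2 -444.9]
 [ 525.9 -412.6]] R [[ 451.9 -537.1]
 [ 451.5 -494.3]
 [ 449.5 -446.7]
 [ 448.7 -412.5]] width [74.2 77.8 76.7 77.2]
stop base [[ 528.8 -542.3]
 [ 451.8 -542.3]]
plate edges [[ 566.3 -397.1]
 [ 413.7 -413.6]]
plate edges [[ 564.7 -548.4]
 [ 562.  -384.3]] [[ 416.2 -548.3]
 [ 414.6 -417.7]] 90.92933403635965 90.69794387262709 90.10226925164751 91.44722751875273
knob [[ 415.4 -387.1]] headcorners [[ 550.7 -481.5]
 [ 426.9 -484.3]
 [ 550.1 -448.4]
 [ 425.8 -448.9]] headknob [[ 488.7 -468.2]]
225 319 185 239
[[275 185]
 [252 239]
 [304 239]
 [318 201]]
```

```bash
cat >> h.py <<'E'
TH=np.radians(1.1); O=np.array([488.7,-468.0]); uy=np.array([np.sin(TH),-np.cos(TH)]); ux=np.array([uy[1],-uy[0]])
YAW=np.arctan2(ux[1],ux[0]); Q=down(YAW)
def W(x,y,z): return np.r_[O+ux*x+uy*y,34+z]
def Rd(p): d=np.array(p[:2])-O; return np.r_[d@ux,d@uy,p[2]-34]
def rep(tag=''):
    s=bot.read_state(); print(tag,round(s['t'],2),'R',Rd(s['tcp_pos']).round(1),'F',np.round(s['contact_force'],1),'w',round(s['width'],1),'ff',round(s['finger_force'],1)); return s
E
python3 - <<'E'
from h import *
bot.move_gripper(44)
bot.move_ptp(W(71.7,-86,90),Q)
bot.line_to(W(71.7,-86,19),100); rep()
bot.move_gripper(5,20); rep('grip')
x=115; bot.line_to(W(x,-86,19),80); rep()
for x in range(120,140,2):
    bot.line_to(W(x,-86,19),40); s=rep()
    if np.linalg.norm(s['contact_force'][:2])>12: break
shot('side','s1.png')
bot.camera
E
```

```text
8.43 R [ 71.1 -85.7  19.7] F [ 0.3 -0.1  1.3] w 43.7 ff 0.0
grip 9.01 R [ 71.5 -85.9  19.3] F [-0.3  0.   2.5] w 15.4 ff 20.0
 9.7 R [115.9 -86.1  19.2] F [-1.1  2.9  6.4] w 15.4 ff 20.0
 9.97 R [120.5 -86.1  19.1] F [-1.5  3.2  7.6] w 15.4 ff 20.0
 10.22 R [122.1 -86.1  19.1] F [0.  3.7 7.3] w 15.2 ff 20.0
 10.47 R [124.  -86.1  19.1] F [0.1 2.8 6.4] w 15.6 ff 20.0
 10.72 R [126.  -86.1  19.2] F [-0.2  3.5  6.9] w 15.1 ff 20.0
 10.97 R [127.7 -86.1  19.1] F [1.2 3.3 5.7] w 15.4 ff 20.0
 11.22 R [127.8 -86.   19.3] F [7.1 5.8 2.7] w 15.3 ff 20.0
 11.47 R [127.9 -85.9  19.3] F [14.2  9.2 -1.2] w 15.3 ff 20.0
```

```bash
python3 - <<'E'
from h import *
np.set_printoptions(precision=1,suppress=True)
bot.move_gripper(44); rep('rel')
s=bot.read_state(); p=Rd(s['tcp_pos'])
bot.line_to(W(p[0],p[1],75),120)
bot.move_gripper(88)
bot.move_ptp(W(0,-85,230),Q); bot.pause(.2)
st,im=shot('wrist','w2.png'); print(repr(st['tcp_pos']),repr(st['eef_rot']))
cv2.imwrite('pics/w2c.png',cv2.resize(im[0:230,170:440],None,fx=2.6,fy=2.6,interpolation=cv2.INTER_CUBIC))
rep()
E
```

```text
rel 12.23 R [132.2 -86.   19. ] F [0.4 0.3 0.6] w 43.7 ff 0.0
array([ 486. , -383. ,  262.9]) array([ 0.7, -0.7, -0. ,  0. ])
 14.82 R [  0.9 -85.  229.1] F [-0.2  0.4 -0.5] w 87.6 ff 0.0
```

View pics/w2c.png

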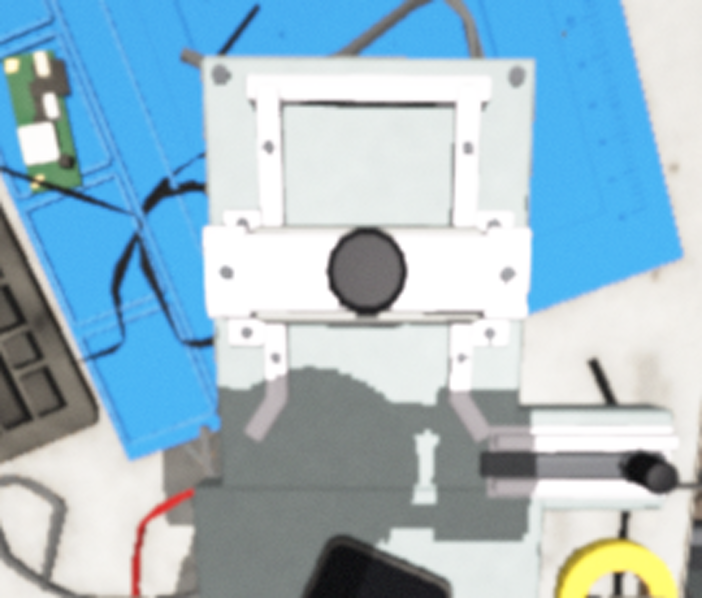

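The bar is drawn right: its tip is at about (481,462) in the crop, clear of the lane, whose inner rails are at 285 and 451. The knob is at (655,470), over the bracket's far end.

```bash
python3 - <<'E'
from h import *
np.set_printoptions(precision=1,suppress=True)
st=bot.read_state()
f=lambda pts,z:np.array([Rd(p) for p in ray('wrist',[(170+a/2.6,b/2.6) for a,b in pts],z,st)])[:,:2]
print('rails',f([(284,215),(454,215),(285,398),(451,395),(285,340),(451,340)],48))
print('stopbase',f([(284,104),(454,104)],34))
print('tip',f([(481,455),(481,472)],48),'knob',f([(660,472)],81),'plate',f([(205,62),(535,62),(220,470),(521,400)],34))
g=cv2.imread('pics/w2.png')
cv2.imwrite('pics/w2d.png',cv2.resize(g[190:400,200:440],None,fx=2.4,fy=2.4,interpolation=cv2.INTER_CUBIC))
E
```

```text
rails [[-38.5  27.5]
 [ 37.7  27.5]
 [-40.5 -53.6]
 [ 38.2 -52.3]
 [-39.7 -26.9]
 [ 37.6 -26.9]]
stopbase [[-38.5  75.8]
 [ 37.8  75.8]]
tip [[ 53.3 -81. ]
 [ 53.6 -89.3]] knob [[128.1 -83.3]] plate [[-73.   92.6]
 [ 73.3  92.5]
 [-75.9 -90.7]
 [ 74.  -56. ]]
```

```bash
sed -i 's/^TH=np.radians(1.1); O=np.array(\[488.7,-468.0\])/TH=np.radians(0.8); O=np.array([489.7,-469.5])/' h.py; python3 - <<'E'
from h import *
np.set_printoptions(precision=1,suppress=True)
bot.move_ptp(W(0,-315,230),Q); bot.pause(.2)
st,im=shot('wrist','w3.png'); rep()
m=(im.max(2)<60).astype(np.uint8); m=cv2.morphologyEx(m,cv2.MORPH_OPEN,np.ones((3,3)))
for c in cv2.findContours(m,0,2)[0]:
    if cv2.contourArea(c)<1500: continue
    print(cv2.contourArea(c),cv2.boundingRect(c))
    P=np.array([Rd(p) for p in ray('wrist',c[:,0],42,st)])[:,:2]
    print('   rect',cv2.minAreaRect(P.astype(np.float32)))
E
```

```text
15.98 R [  -0.  -314.   229.7] F [ 0.6 -0.5 -1. ] w 87.9 ff 0.0
2526.5 (546, 369, 94, 31)
   rect ((425.5463562011719, -632.1967163085938), (141.66419982910156, 54.83032989501953), 0.9470105171203613)
50330.5 (0, 214, 640, 186)
   rect ((-2.245025634765625, -512.4564819335938), (297.1582946777344, 952.8366088867188), 89.58137512207031)
6899.5 (255, 15, 94, 137)
   rect ((-15.811904907226562, -205.0718536376953), (143.9498291015625, 66.99669647216797), 65.95970153808594)
```

View pics/w3.png

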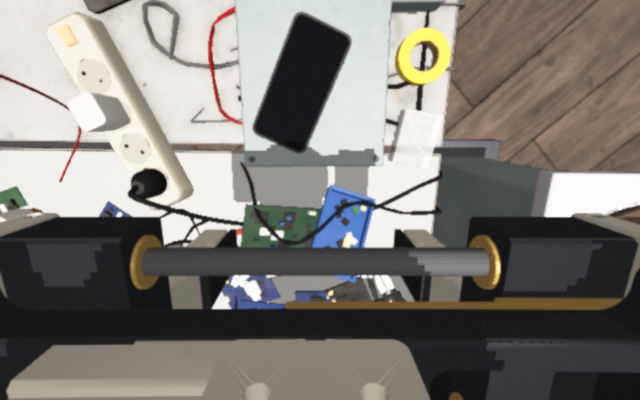

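The phone is at about (303,82) in the picture, its leading end up and to the right, and the box (417,137) and the tape are well clear of the finger paths. The measured outline is 144 x 67 mm, a bit under 148 x 72 because its rim is eroded, so the fit is plausible.

```bash
python3 - <<'E'
from h import *
c=np.array([-15.8,-205.1]); a=np.radians(66); d=np.array([np.cos(a),np.sin(a)])
p=c-58*d; q=down(YAW+a-np.pi/2)
bot.move_ptp(W(*p,60),q)
bot.line_to(W(*p,3),70); rep('down')
bot.move_gripper(60,6); rep('grip')
bot.line_to(W(0,-262,3),60,Q); rep('aligned')
st,im=shot('wrist','w4.png')
bot.line_to(W(0,-215,3),60); rep()
for y in (-205,-195,-185,-175,-165):
    bot.line_to(W(0,y,3),40); s=rep(y)
    if np.linalg.norm(s['contact_force'][:2])>12: break
st,im=shot('scene','s5.png'); x,y=proj('scene',[W(0,-90,5)])[0].astype(int)
cv2.imwrite('pics/s5c.png',cv2.resize(im[y-75:y+75,x-100:x+100],None,fx=4,fy=4,interpolation=cv2.INTER_CUBIC))
E
```

```text
down 17.71 R [ -39.7 -258.     3.2] F [-0.6 -0.6  0.4] w 87.8 ff 0.0
grip 18.12 R [ -39.8 -258.     3.4] F [0.8 0.3 1.3] w 72.1 ff 6.0
aligned 18.93 R [  -0.  -262.     3.3] F [-0.8  1.1  6.3] w 72.3 ff 6.0
 19.92 R [  -0.6 -214.9    3.3] F [0.6 1.6 5.6] w 71.8 ff 6.0
-205 20.32 R [  -0.6 -204.9    3.3] F [-0.4  0.9  4.7] w 72.0 ff 6.0
-195 20.72 R [  -0.5 -194.8    3.2] F [-0.4  1.2  5.2] w 72.0 ff 6.0
-185 21.12 R [  -0.5 -184.8    3.2] F [-0.   1.3  5.1] w 71.7 ff 6.0
-175 21.52 R [  -0.5 -174.8    3.2] F [0.  0.6 5.2] w 71.9 ff 6.0
-165 21.92 R [  -0.4 -164.8    3.2] F [-0.6  0.4  5.9] w 72.0 ff 6.0
```

View pics/s5c.png

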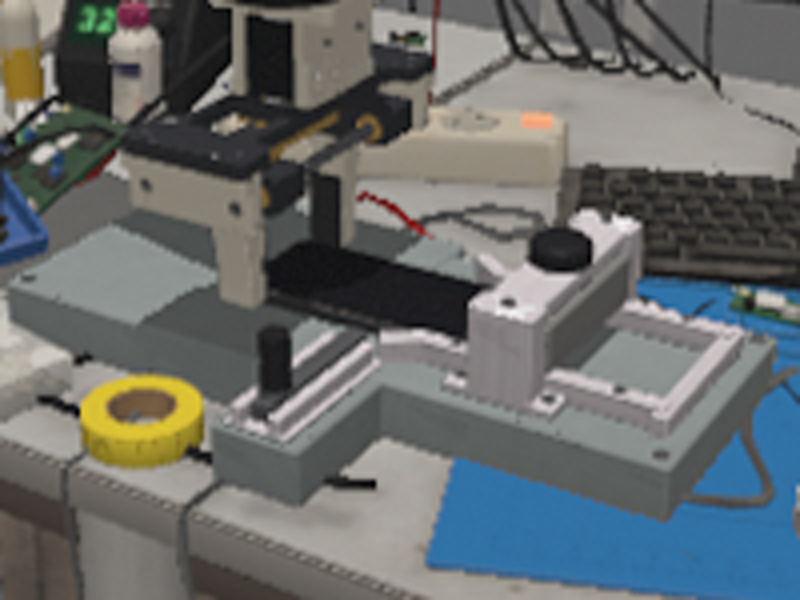

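The phone is lying flat with its nose in the mouth, just short of the head, with no side force. I'll carry on, then push on the tail.

```bash
python3 - <<'E'
from h import *
for y in (-150,-135,-121):
    bot.line_to(W(0,y,3),40); s=rep(y)
    if np.linalg.norm(s['contact_force'][:2])>15: raise SystemExit('jam')
bot.move_gripper(88); rep('open')
bot.line_to(W(0,-121,30),100)
bot.line_to(W(0,-165,30),120); bot.move_gripper(0,10); rep('closed')
bot.line_to(W(0,-165,3),70)
bot.line_to(W(0,-100,3),50); rep()
f0=bot.read_state()['contact_force']
y=-100
while y<-76:
    y+=2; bot.line_to(W(0,y,3),25); s=rep(y)
    if (s['contact_force']-f0)@np.r_[-uy,0]>7: break
st,im=shot('scene','s6.png'); x,y=proj('scene',[W(0,-20,5)])[0].astype(int)
cv2.imwrite('pics/s6c.png',cv2.resize(im[y-75:y+75,x-100:x+100],None,fx=4,fy=4,interpolation=cv2.INTER_CUBIC))
E
```

```text
-150 22.49 R [  -0.3 -149.9    3.2] F [0.1 1.4 4.7] w 72.2 ff 6.0
-135 23.02 R [  -0.3 -134.9    3.2] F [0.6 0.3 5.2] w 72.0 ff 6.0
-121 23.52 R [  -0.2 -120.9    3.1] F [-0.1  0.5  5.2] w 72.0 ff 6.0
open 24.06 R [ 1.00e-01 -1.21e+02  2.90e+00] F [-0.1  0.4 -0.8] w 87.8 ff 0.0
closed 26.42 R [  -0. -165.   30.] F [ 0.  -0.3 -1.2] w 0.5 ff 0.0
 28.4 R [   0.1 -100.     2.9] F [0.5 0.9 0.5] w 0.8 ff 0.2
-98 28.65 R [  0.1 -98.    2.9] F [0.4 1.2 1. ] w 0.5 ff 0.6
-96 28.9 R [ -0.  -95.9   3. ] F [0.  0.3 0.5] w 0.5 ff 0.3
-94 29.15 R [  0.1 -93.8   3. ] F [ 0.7  0.3 -0.6] w 0.2 ff 0.2
-92 29.4 R [  0.1 -91.8   3. ] F [0.3 0.8 0.7] w 0.6 ff 0.1
-90 29.65 R [  0.1 -89.9   3. ] F [ 0.1 -0.  -0.2] w 0.3 ff 0.1
-88 29.9 R [  0.  -87.8   3. ] F [ 0.2 -0.9 -0.4] w 0.2 ff 0.1
-86 30.15 R [  0.  -85.9   3. ] F [ 1.1  0.6 -0.2] w 0.4 ff 0.1
-84 30.4 R [  0.1 -84.6   2.9] F [0.3 4.6 1.1] w 0.5 ff 2.5
-82 30.65 R [  0.2 -84.3   2.9] F [ 1.9 13.8  5.7] w 0.7 ff 7.8
```

View pics/s6c.png

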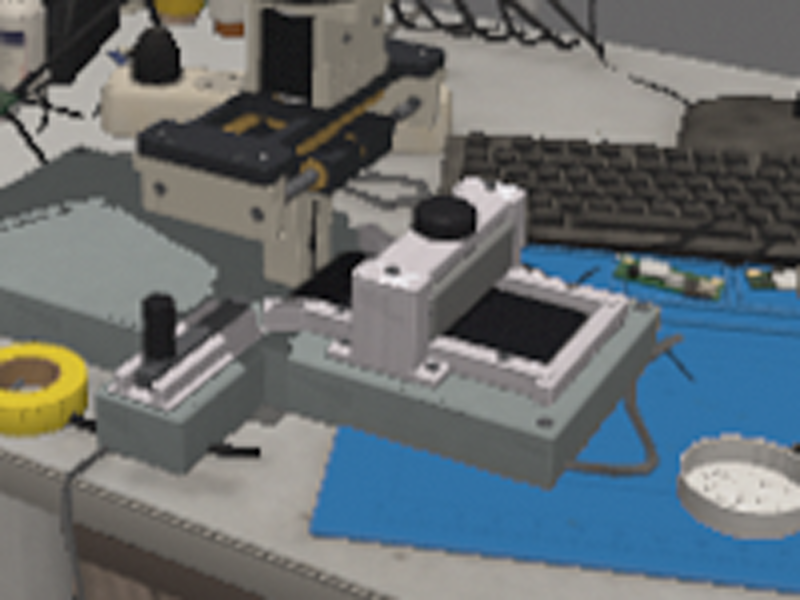

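The phone has reached the stop: the black screen fills the frame right up to the stop bar beyond the head, and the pusher stalled at y = -84.3 (expected -84). Next I shut the latch.

```bash
python3 - <<'E'
from h import *
bot.line_to(W(0,-110,3),60); bot.line_to(W(0,-110,75),120)
bot.move_gripper(44)
bot.line_to(W(129.5,-87,75),150); bot.line_to(W(129.5,-87,19),90); rep()
bot.move_gripper(5,20); rep('grip')
f0=bot.read_state()['contact_force']
bot.line_to(W(64,-87,19),60); rep()
x=64
while x>50:
    x-=2; bot.line_to(W(x,-87,19),30); s=rep(x)
    if abs((s['contact_force']-f0)[:2]@ux)>12: break
bot.move_gripper(44); p=Rd(bot.read_state()['tcp_pos'])
bot.line_to(W(p[0],p[1],90),120); bot.move_ptp(W(0,-85,230),Q); bot.pause(.3)
st,im=shot('wrist','w7.png'); rep()
cv2.imwrite('pics/w7c.png',cv2.resize(im[0:230,170:440],None,fx=2.6,fy=2.6,interpolation=cv2.INTER_CUBIC))
E
```

```text
34.77 R [129.1 -86.8  19.2] F [ 0.8 -0.3  0.8] w 44.1 ff 0.0
grip 35.35 R [129.1 -86.9  19.3] F [1.7 1.5 2.5] w 15.5 ff 20.0
 36.59 R [ 62.6 -87.   19.2] F [0.6 2.4 5.2] w 15.2 ff 20.0
62 36.84 R [ 61.  -87.   19.2] F [-0.   1.1  5.4] w 15.4 ff 20.0
60 37.09 R [ 59.1 -87.   19.2] F [0.1 3.  5.6] w 15.7 ff 20.0
58 37.34 R [ 57.2 -87.   19.2] F [-0.9  1.9  5.6] w 15.9 ff 20.0
56 37.59 R [ 55.2 -87.   19.2] F [-0.3  2.2  5.6] w 15.5 ff 20.0
54 37.84 R [ 54.  -87.   19.2] F [-2.9  1.3  7.6] w 15.1 ff 20.0
52 38.09 R [ 53.9 -87.1  19.1] F [-9.1 -0.5 10.6] w 15.4 ff 20.0
50 38.34 R [ 53.9 -87.2  19. ] F [-13.9  -0.4  15.3] w 15.2 ff 20.0
 40.78 R [  0.4 -85.1 229.2] F [-0.3  0.2 -0.2] w 44.2 ff 0.0
```

View pics/w7c.png

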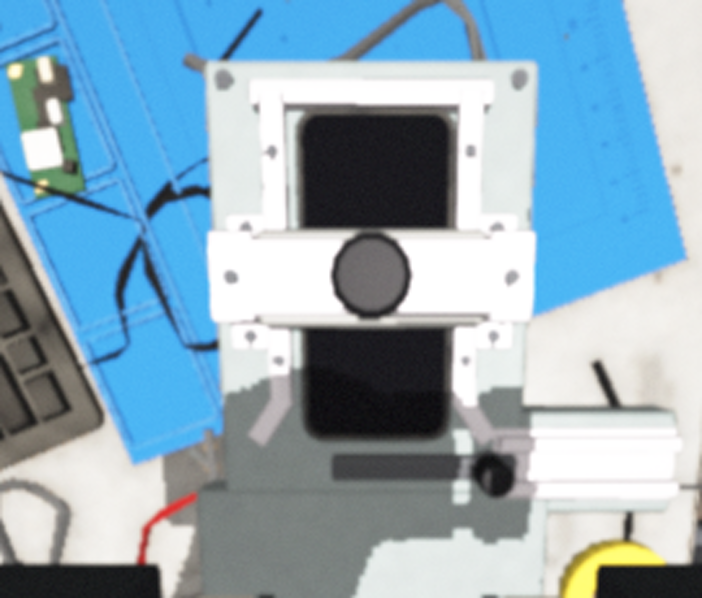

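The latch travelled 128.9 → 53.9 = 75.0 mm between its hard stops, so it was fully open before and is fully shut now. The phone is squarely home (leading edge at about row 110, against the stop), the bar lies behind its tail, and the gripper is clear.

```bash
python3 -c "
from plant import bot
print(bot.close_job())"
```

```text
the job is handed in; nothing more can be done
None
```

The job is handed in at about 41 s of the 72 s: I drew the latch fully open, slid the phone flat to the end stop and pushed the latch fully shut (75.0 mm between its hard stops). I kept the arm clear of the box and the tape throughout, though I did not re-measure them at the end.

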